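# Load the test kiln with a glaze tile

## Robot

A 6-joint arm with a two-finger parallel gripper is mounted at the origin on a cart in front of the work surface, level with it; the furniture and walls round the work are solid. World frame = base frame: x ahead of the robot, y to its left, z up, the work surface at z = 0. Lengths are in m, angles in degrees, forces in N, time in s.
With the tool pointing down it reaches from about 0.375 to 0.975 m from the base axis. Payload 3.8 kg.
Tool frame: the origin (TCP) lies at the very end of the fingers, on their centre line; the grasp point (between the pads) lies 19 mm behind it; z points along the fingers, y is the line along which they close (so a half turn about z gives the same grasp; the last joint's range is limited). The gripper opens to 88 mm and grips with 3 to 60 N. Pads are 18 mm wide; open, the fingers measure 123 mm over their backs; the gripper's body (75 mm by 187 mm) begins 45 mm behind the grasp point.
Start: joints at [-72.359, 15.12, 91.902, -0, 72.978, -2.114], TCP at [0.228, -0.635, 0.239] pointing down, gripper open.
Joint ranges: [-150.88, 150.88], [-54.13, 125.18], [17.81, 147.31], [-75.09, 255.09], [0, 152.58], [-146.25, 146.25]. Speed limits (degrees/s): [147.25, 147.25, 180, 180, 180, 180].

## Interface

Orientations are given as [roll, pitch, yaw] about the fixed x, y, z axes, in that order (R = Rz(yaw) Ry(pitch) Rx(roll)).
In Python, from plant import monitor, read_camera, camera_info, workorder gives the robot as it stands.
- The arm moves only by the tool run_rows, called by a JSON object that holds its "method" and its "body", one argument or row to a line. Schema: {"type":"object","properties":{"increments":{"type":"array","items":{"type":"array","prefixItems":[{"type":"array","items":{"type":"number"},"minItems":3,"maxItems":3},{"type":"array","items":{"type":"number"},"minItems":3,"maxItems":3},{"type":"number"}],"minItems":3,"maxItems":3},"minItems":1,"maxItems":5},"grip_n":{"type":"number"},"only":{"type":"string"},"quiet":{"type":"boolean"},"lines":{"type":"string"}},"required":["increments"],"additionalProperties":false}. increments is a list of rows, 1 to 5 of them, each written [[dx, dy, dz], [rx, ry, rz], opening]: dx, dy, dz in m, then a rotation vector rx, ry, rz in degrees, then the finger opening in m; each row shifts and turns the commanded pose from where the row before left it, along the tool's axes as they then stand; what a row does not reach is not made up. A row lasts 1/8 s, in which the tool goes at most 0.0625 m and 10.7 degrees, less where a joint would pass 70% of its speed; a pose out of reach is approached as far as the arm can. The fingers move at their own pace and stop on an object; grip_n is the grip in N (left out, the last holds). Time passes only in rows, so rows that do not move let the fingers close. The tool returns the time, the measured TCP pose, the force, the opening and the grip force at its end. only (a regular expression) keeps the lines of the reply that match it, lines (a string "A,B") keeps lines A to B, and quiet returns only ok. Input that does not fit is refused with a message, and nothing moves.
- monitor.read_state(): the state, without advancing time (a new reading comes with each control period).
- read_camera(name): name is "scene" or "top"; returns the picture (400x640x3 uint8, red, green, blue); there is no depth.
- camera_info(name): a dict with "fx", "fy", "cx", "cy" (pixels), "origin" and "attitude" of the camera in the world. Camera axes: x right, y up, looking along -z (the intrinsics and any distortion apply to the point x, -y, -z); pixel columns grow to the right and rows downward; lengths in m; the calibration is good to about 2 mm. A picture is of the moment at which its call begins. camera_info takes no time and is no camera call.
- workorder.hand_in(): hands the job in; it is judged then, once.
The state is a dict: "time_s": time; "q": joint angles; "joint_velocities": joint speeds; "joint_torque": joint torques, N m; "tool_pos": TCP position; "eef_rot": TCP orientation; "contact_force": force on the tool from outside, world axes, zero at the start; "torque": the same for the moment, N m; "finger_gap": finger opening in m; "gripper_force": force on a finger pad.
Only numpy, scipy, OpenCV 4.12 (cv2) and the standard library are available. Lean on these libraries where they do the work, as an engineer would, in place of code of your own. Each camera call takes 0.05 s, during which the arm holds its last target. There are 200 camera calls.

## Task

Load the little test kiln: slide its lid open along the rails without lifting it off them, lift the turquoise test tile up and off its hook, and lower it upright all the way into the groove of the setter inside the kiln before you let go of it. Then slide the lid fully shut against its end stop, and leave the other tiles hanging on their hooks.

Things in the scene. Friction and masses are not known exactly. Their poses are not given: they have to be found in the camera images.
- kiln: Tabletop test kiln, fixed; place and turn vary. Origin on the table under the chamber's centre; z up, x across the rails (away from the robot at yaw 0), y along them. 147 mm wide in x; along y from -217 mm (outer end of the grey control box) to +83 mm (chamber end). Two guide rails at x = -69.5 and +69.5 mm stand 12 mm above the rim and run on over the control box
- chamber_mouth (a point): Centre of the open top of the kiln's cream brick chamber, at rim height, 134 mm above the table; axes as the kiln's. The chamber measures 92 mm (x) by 116 mm (y) and is 94 mm deep. A small pack of three clay cones stands on its floor, 34 mm to -x of the centre, 39 mm high
- kiln_lid: Loose flat cream lid, 134 (x) by 146 (y) by 20 mm, about 0.5 kg, lying on the rim between the rails with 2.5 mm play each side. Origin: centre of its underside; axes as the kiln's. Starts shut. Kiln-frame y of its origin: +6 mm shut against the end stop, still shut down to -8 mm; slides to -y over the control box, to -140 mm at most; chamber wholly clear from -131 mm on. Friction 2 to 5 N
- lid_handle (a point): Middle of the lid's black bar handle: a round bar 15 mm thick along the lid's x (across the slide), its black part 72 mm long, between two steel posts at x = -43 and +43 mm. 54 mm above the lid's underside, over the lid's centre; 26 mm free between the bar and the lid's top
- setter_groove (a point): Centre of the floor of the groove in the buff clay setter in the chamber, 48 mm above the table, 12 mm to +x of the chamber's centre; axes as the kiln's. The groove runs along y, 76 mm long, open at both ends, 11 mm wide, 24 mm deep, its top 8 mm chamfered to a mouth 20 mm wide. A tile standing in it ends 6 mm below the rim
- tile_rack: Wooden rack left of the kiln, fixed; place and turn vary. Origin on the table under the middle of its rail; z up, x away from the robot at yaw 0, y along the rail. Rail 18 mm thick, 256 mm long, top at 163 mm; foot 95 by 250 by 16 mm, mostly in front of the rail. Three hooks stick out toward -x at y = +85, 0 and -85 mm
- middle_hook (a point): Upturned tip of the rack's middle hook, 58 mm in front (-x) of the rail's middle and 162 mm above the table; axes as the rack's. All three hooks are alike: brass wire 4.5 mm thick, level at 152 mm height as far as x = -48 mm from the rail's middle, then turned up. A tile must rise 9 to 15 mm from where it hangs and then move out toward -x to pass the tip
- tile_turquoise: Loose ceramic test tile, turquoise glaze on both faces, bare edges; 40 mm wide (y), 80 mm high (z), 8 mm thick (x), about 55 g. Origin: middle of its underside; z up. Hangs upright on one of the three hooks (which one varies), about 40 mm in front of the rail's middle and turned as the rack, its bottom 80 mm above the table
- turquoise_hole (a point): Centre of the turquoise tile's round 20 mm through-hole, 16 mm below the tile's top edge, 64 mm above its bottom edge; the hook's wire runs through it, against the top of the hole
- tile_yellow: Test tile of the same size and kind with yellow glaze, hanging on another hook; stays there
- tile_red: Test tile of the same size and kind with red glaze, hanging on another hook; stays there

How it is judged:
By the outcome, as a careful person would: the job done as asked, in the order asked, and still so for the second after the job is handed in, with the robot touching nothing.
It also fails if it takes over 64 s, if anything falls off the work surface, if the arm or the gripper's body presses on something with over 40 N, if the wrist force passes 120 N, or if a joint passes its speed limit or range.

## Working session

There is one attempt and no reset: what is moved stays moved. The work goes in short steps, Python scripts to look and compute and a tool call to move; the robot and the scene stay as the last step left them, time stands still between calls to the robot, and variables do not carry over. Pictures are saved under pics/ and viewed, at most 10 in all, crops included, and the job is handed in when it is done.

```bash
mkdir -p pics; python3 - <<'E'
from plant import monitor, read_camera, camera_info
import cv2
for n in("scene","top"):
    im=read_camera(n); cv2.imwrite(f"pics/{n}0.png",im[:,:,::-1]); print(camera_info(n))
print(monitor.read_state())
E
```

```text
{'fx': 507.82287128116144, 'fy': 507.82287128116144, 'cx': 326.34384150928224, 'cy': 194.09220098116688, 'origin': array([-0.12257329, -0.42034134,  0.62860991]), 'attitude': array([ 58.72033221,   1.27087723, -48.57954467])}
{'fx': 403.63399405050836, 'fy': 403.63399405050836, 'cx': 320.06298793505835, 'cy': 194.33475724979007, 'origin': array([0.33974109, 0.11786347, 0.97988947]), 'attitude': array([ 10.42052544,  -0.59529249, -89.09308801])}
{'time_s': 0.1, 'q': array([-7.23593321e+01,  1.51634253e+01,  9.19723857e+01, -5.71924593e-04,
        7.29779911e+01, -2.11500785e+00]), 'joint_velocities': array([ 0.00636044, -0.07338333, -0.24745234,  0.02598466,  0.05452461,
        0.15904312]), 'joint_torque': array([ 6.44631273e-04, -5.03619075e+01, -3.58071613e+01,  7.30872341e-02,
        2.33378465e-02, -6.55039867e-05]), 'tool_pos': array([ 0.22794984, -0.63466831,  0.23753901]), 'eef_rot': array([-1.79886255e+02, -3.65375157e-03,  1.97558401e+01]), 'contact_force': array([-1.04500997, -0.28132414,  0.39570478]), 'torque': array([-0.0147338 ,  0.01354418,  0.00164969]), 'gripper_force': 0.0, 'finger_gap': 0.08847056075154369}
```

View pics/scene0.png

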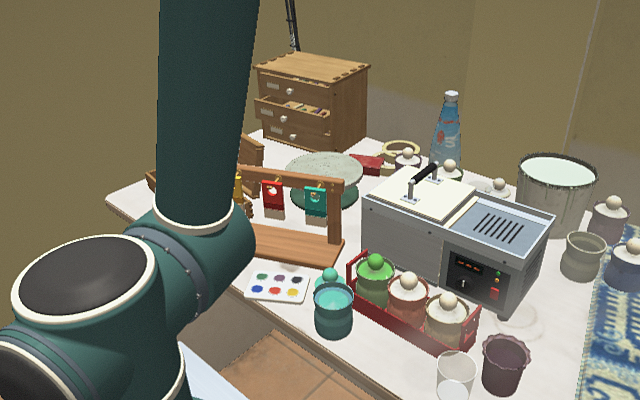

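View pics/top0.png

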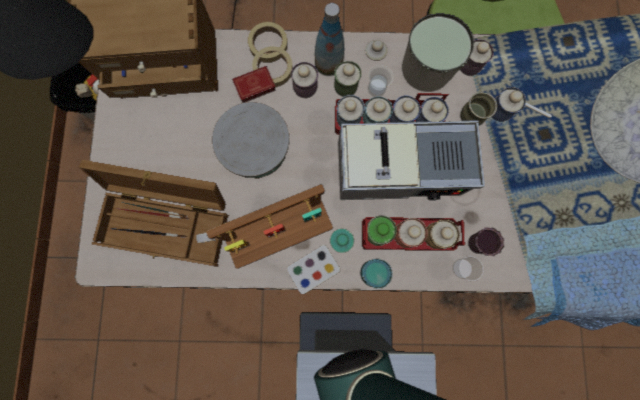

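The scene shows the turquoise tile on the right-hand hook (scene ~(315,200), top ~(312,213)), the kiln lid shut at top ~(381,155) with its control box to the right, and the rack turned about 20°. I'll enlarge the top view.

```bash
python3 - <<'E'
import cv2
a=cv2.imread("pics/top0.png")
cv2.imwrite("pics/c1.png",cv2.resize(a[110:210,330:490],None,fx=5,fy=5,interpolation=cv2.INTER_CUBIC))
cv2.imwrite("pics/c2.png",cv2.resize(a[175:275,190:340],None,fx=5,fy=5,interpolation=cv2.INTER_CUBIC))
E
cat > h.py <<'E'
import numpy as np
from scipy.spatial.transform import Rotation as R
from scipy.optimize import least_squares
from plant import camera_info, monitor
def proj(n,P):
    c=camera_info(n); A=R.from_euler('xyz',c['attitude'],degrees=True)
    p=A.inv().apply(np.atleast_2d(P)-c['origin'])
    return np.c_[c['cx']+c['fx']*p[:,0]/-p[:,2], c['cy']-c['fy']*p[:,1]/-p[:,2]]
def w(pose,L):   # planar pose x,y,yaw(deg)
    return R.from_euler('z',pose[2],degrees=True).apply(np.atleast_2d(L))+[pose[0],pose[1],0]
def fit(obs,x0): # obs: (cam,local xyz,px)
    f=lambda p:np.concatenate([(proj(n,w(p,L))-px).ravel() for n,L,px in obs])
    s=least_squares(f,x0,x_scale=[.1,.1,10],loss='soft_l1'); return s.x,f(s.x).reshape(-1,2).round(1)
E
```

```text
(no output)
```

View pics/c1.png

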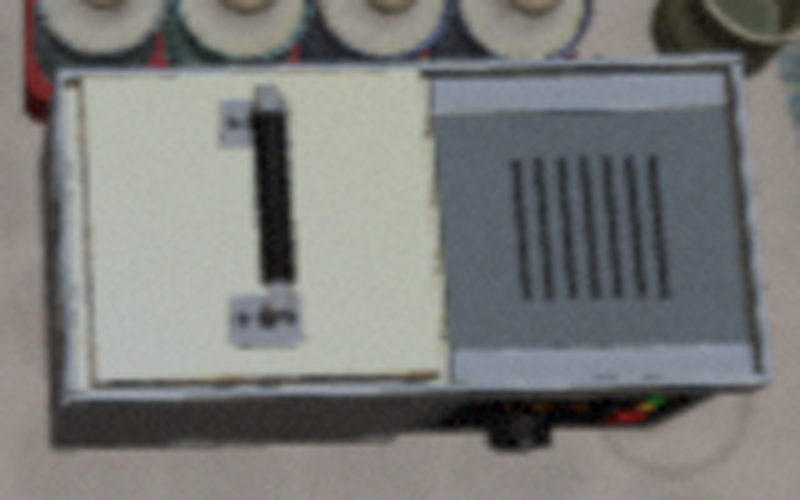

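View pics/c2.png

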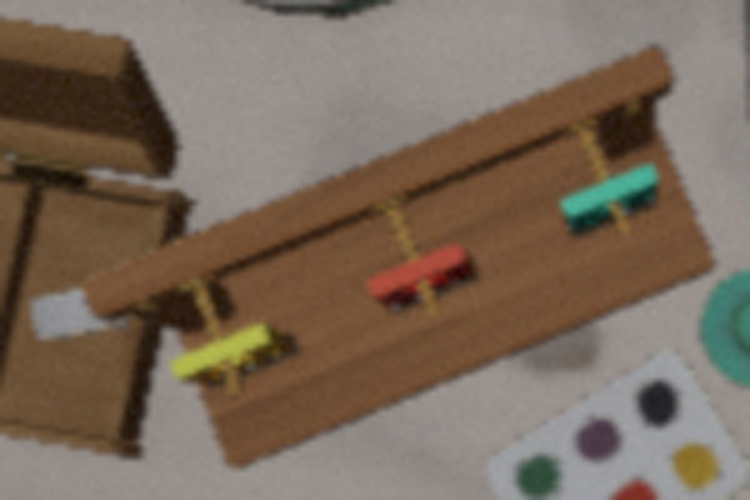

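The top crops show the lid handle's black bar running from crop-1 (267,110) to (279,280), with the kiln corners clear. In crop 2 the rail ends and three hook tips are at (627,230), (433,310) and (235,388), and the turquoise tile is at the right (-y) hook. Next I fit the poses.

```bash
python3 - <<'E'
from h import *
import cv2
c1=lambda u,v:np.array([330+(u+.5)/5-.5,110+(v+.5)/5-.5]); c2=lambda u,v:np.array([190+(u+.5)/5-.5,175+(v+.5)/5-.5])
K=[((.0735,.083,.146),(60,70)),((-.0735,.083,.146),(68,396)),((.0735,-.217,.146),(740,58)),((-.0735,-.217,.146),(767,380)),
((.067,.079,.154),(80,78)),((-.067,.079,.154),(95,382)),((.067,-.067,.154),(422,70)),((-.067,-.067,.154),(440,375)),
((.036,.006,.188),(267,110)),((-.036,.006,.188),(279,280))]
k,r=fit([("top",np.array(L),c1(*p)) for L,p in K],[.5,0,0]); print(k,r.tolist())
T=[((.009,-.128,.163),(660,46)),((-.009,-.128,.163),(672,80)),((.009,.128,.163),(84,284)),((-.009,.128,.163),(95,315)),
((-.058,-.085,.162),(627,230)),((-.058,0,.162),(433,310)),((-.058,.085,.162),(235,388))]
t,r=fit([("top",np.array(L),c2(*p)) for L,p in T],[.4,.2,20]); print(t,r.tolist())
im=cv2.imread("pics/scene0.png"); S=4; ox,oy=250,140
im=cv2.resize(im[oy:oy+150,ox:ox+200],None,fx=S,fy=S,interpolation=cv2.INTER_CUBIC)
tile=[(x,-.085+y,z) for x in(-.036,-.044) for y in(-.02,.02) for z in(.08,.16)]
for pose,Ls in((k,[L for L,p in K]),(t,[L for L,p in T]+tile)):
    for q in proj("scene",w(pose,Ls)): cv2.drawMarker(im,tuple(((q-[ox,oy]+.5)*S).astype(int)),(255,0,255),0,10,1)
cv2.imwrite("pics/s1.png",im)
print("handle",w(k,(0,.006,.188)),"tile",w(t,(-.04,-.085,.08)),"groove",w(k,(.012,0,.048)))
E
```

```text
[ 0.58134716 -0.02164909  2.37480627] [[1.4, -0.5], [2.3, 0.7], [2.6, -0.9], [4.0, 0.6], [-0.4, -0.5], [-1.0, -0.3], [-1.2, -0.3], [-0.5, -0.5], [-0.6, 0.9], [-1.1, 0.9]]
[ 0.45507834  0.22201013 23.5313667 ] [[0.3, -1.0], [1.3, 0.1], [-1.5, -1.1], [-0.6, 0.9], [0.1, -0.0], [0.0, 0.0], [0.1, 0.8]]
handle [[ 0.58109854 -0.01565425  0.188     ]] tile [[0.45234101 0.12810855 0.08      ]] groove [[ 0.59333685 -0.02115186  0.048     ]]
```

View pics/s1.png

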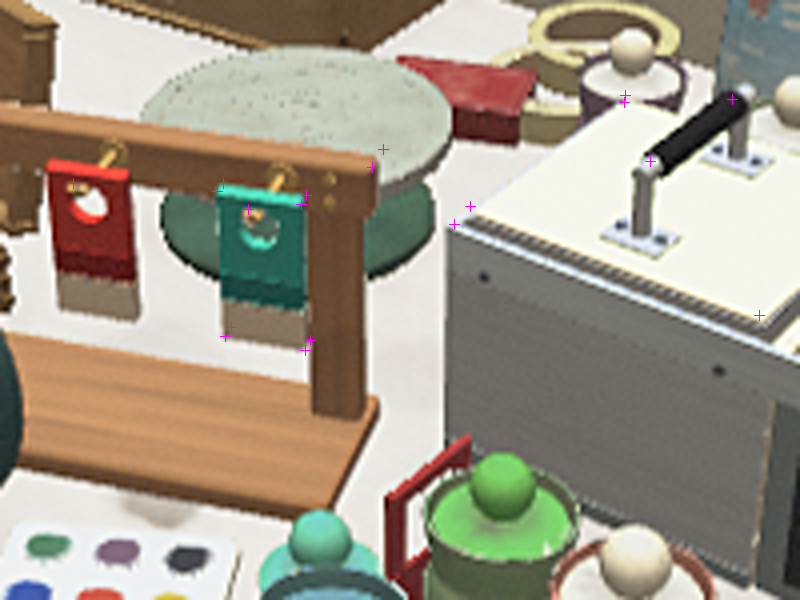

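Rack and tile projections match the scene view to a few mm. On the kiln, the residuals suggest the lid isn't quite at +6 mm, so I'll fit with the lid offset free and use both cameras. Scene handle ends are at crop (660,165) and (742,95), and the kiln corner is at (450,225).

```bash
python3 - <<'E'
from h import *
c1=lambda u,v:np.array([330+(u+.5)/5-.5,110+(v+.5)/5-.5]); s=lambda u,v:np.array([250+(u+.5)/4-.5,140+(v+.5)/4-.5])
C=[("top",(.0735,.083),c1(60,70)),("top",(-.0735,.083),c1(68,396)),("top",(.0735,-.217),c1(740,58)),("top",(-.0735,-.217),c1(767,380)),("scene",(-.0735,.083),s(450,226))]
L=[("top",(.067,.073,.154),c1(80,78)),("top",(-.067,.073,.154),c1(95,382)),("top",(.067,-.073,.154),c1(422,70)),("top",(-.067,-.073,.154),c1(440,375)),
("top",(.036,0,.188),c1(267,110)),("top",(-.036,0,.188),c1(279,280)),("scene",(.036,0,.188),s(742,95)),("scene",(-.036,0,.188),s(660,165))]
for z in(.134,.146):
    print(z,*fit([(n,np.array([*a,z]),p) for n,a,p in C],[.58,-.02,2]))
print("lid",*fit([(n,np.array(a),p) for n,a,p in L],[.58,-.02,2]))
E
```

```text
0.134 [ 0.58512318 -0.01837775  2.0255483 ] [[-0.3 -0.4]
 [ 0.1 -0.2]
 [-0.9 -0. ]
 [-0.1  0.6]
 [ 0.6  3.4]]
0.146 [ 0.58162853 -0.01714946  2.30600436] [[-0.6 -0.7]
 [ 0.1  0.5]
 [ 0.6 -0.9]
 [ 1.8  0.6]
 [-0.9 -1.4]]
lid [ 0.58169624 -0.01796577  2.46421091] [[ 0.6 -0.7]
 [ 0.1 -0.5]
 [-0.1 -0.6]
 [ 0.7 -0.8]
 [ 0.5  0.6]
 [ 0.1  0.6]
 [-1.4  1.2]
 [-1.2 -0.7]]
```

```bash
cat >> h.py <<'E'
def goal(xyz,yaw):
    st=monitor.read_state(); c=R.from_euler('xyz',st['eef_rot'],degrees=True); g=R.from_euler('xyz',[180,0,yaw],degrees=True)
    print("rot(tool)",(c.inv()*g).as_rotvec(degrees=True).round(2),"then shift(tool)",g.inv().apply(np.array(xyz)-st['tool_pos']).round(4))
E
```

{"method": "run_rows", "body": {
  "increments": [
    [[0,0,-0.04],[0,0,8.7],0.088],
    [[0,0,-0.04],[0,0,8.66],0.088],
    [[0,0,0],[0,0,0],0.088]
  ]
}}

```text
time_s: 0.48
tool_pos: [0.2287, -0.6371, 0.3232]
eef_rot: [179.6, -0.1, 2.4]
contact_force: [0.2, 0.8, 0.3]
finger_gap: 0.0881
gripper_force: 0.0
```

```bash
python3 -c "
from h import *
goal((.5817,-.018,.24),2.4)"
```

```text
rot(tool) [ 0.41 -0.11  0.  ] then shift(tool) [ 0.3786 -0.6037  0.0832]
```

{"method": "run_rows", "body": {
  "increments": [
    [[0.0315,-0.0503,0],[0,0,0],0.088],
    [[0.0315,-0.0503,0],[0,0,0],0.088],
    [[0.0315,-0.0503,0],[0,0,0],0.088],
    [[0.0315,-0.0503,0],[0,0,0],0.088],
    [[0.0315,-0.0503,0],[0,0,0],0.088]
  ]
}}

```text
time_s: 1.1
tool_pos: [0.3751, -0.3751, 0.3167]
eef_rot: [-179.9, 0.1, 2.5]
contact_force: [0.3, -0.4, 0.5]
finger_gap: 0.0879
gripper_force: 0.0
```

{"method": "run_rows", "body": {
  "increments": [
    [[0.0315,-0.0503,0],[0,0,0],0.088],
    [[0.0315,-0.0503,0],[0,0,0],0.088],
    [[0.0315,-0.0503,0],[0,0,0],0.088],
    [[0.0315,-0.0503,0],[0,0,0],0.088],
    [[0.0315,-0.0503,0],[0,0,0],0.088]
  ]
}}

```text
time_s: 1.72
tool_pos: [0.5217, -0.1175, 0.3169]
eef_rot: [-180.0, 0.1, 2.5]
contact_force: [1.3, 0.2, -1.0]
finger_gap: 0.0879
gripper_force: 0.0
```

{"method": "run_rows", "body": {
  "increments": [
    [[0.0315,-0.0503,0],[0,0,0],0.088],
    [[0.0315,-0.0503,0],[0,0,0],0.088],
    [[0,0,0.04],[0,0,0],0.088],
    [[0,0,0.04],[0,0,0],0.088],
    [[0,0,0],[0,0,0],0.088]
  ]
}}

```text
time_s: 2.35
tool_pos: [0.5768, -0.0158, 0.2329]
eef_rot: [-179.9, 0.6, 2.5]
contact_force: [0.1, -0.6, 0.4]
finger_gap: 0.0879
gripper_force: 0.0
```

```bash
python3 -c "
from h import *
goal((.5817,-.018,.170),2.4)"
```

```text
rot(tool) [-0.07  0.62  0.09] then shift(tool) [0.0048 0.0024 0.0629]
```

{"method": "run_rows", "body": {
  "increments": [
    [[0.003,0.001,0.03],[0,0,0],0.088],
    [[0,0,0.03],[0,0,0],0.088],
    [[0,0,0],[0,0,0],0.088],
    [[0,0,0],[0,0,0],0.088]
  ]
}}

```text
time_s: 2.85
tool_pos: [0.5846, -0.0175, 0.1806]
eef_rot: [180.0, -0.1, 2.4]
contact_force: [0.8, 0.3, 1.6]
finger_gap: 0.0883
gripper_force: 0.0
```

{"method": "run_rows", "body": {
  "increments": [
    [[0,0,0],[0,0,0],0.01],
    [[0,0,0],[0,0,0],0.01],
    [[0,0,0],[0,0,0],0.01],
    [[0,0,0],[0,0,0],0.01],
    [[0,0,0],[0,0,0],0.01]
  ],
  "grip_n": 15
}}

```text
time_s: 3.48
tool_pos: [0.5836, -0.0173, 0.1787]
eef_rot: [-180.0, 0.0, 2.4]
contact_force: [0.3, 0.4, -0.6]
finger_gap: 0.0404
gripper_force: 0.0
```

```bash
python3 -c "
from h import *
print(monitor.read_state()['tool_pos'])
goal((.5817,-.018,.170),2.4)"
```

```text
[ 0.58358109 -0.01725465  0.17866526]
rot(tool) [-0.    0.01 -0.  ] then shift(tool) [-0.0019  0.0007  0.0087]
```

{"method": "run_rows", "body": {
  "increments": [
    [[0,0,0.008],[0,0,0],0.03],
    [[0,0,0],[0,0,0],0.01],
    [[0,0,0],[0,0,0],0.01],
    [[0,0,0],[0,0,0],0.01],
    [[0,0,0],[0,0,0],0.01]
  ],
  "grip_n": 15
}}

```text
time_s: 4.1
tool_pos: [0.5833, -0.0172, 0.1701]
eef_rot: [-180.0, 0.1, 2.4]
contact_force: [-0.9, 0.7, -3.6]
finger_gap: 0.0142
gripper_force: 15.1
```

{"method": "run_rows", "body": {
  "increments": [
    [[0,0,0],[0,0,0],0.01],
    [[0,0,0],[0,0,0],0.01]
  ],
  "grip_n": 15
}}

```text
time_s: 4.35
tool_pos: [0.5833, -0.0173, 0.1703]
eef_rot: [-180.0, 0.1, 2.4]
contact_force: [0.4, 0.3, -2.9]
finger_gap: 0.0139
gripper_force: 15.1
```

{"method": "run_rows", "body": {
  "increments": [
    [[0,0.01,0],[0,0,0],0.01],
    [[0,0.025,0],[0,0,0],0.01],
    [[0,0.025,0],[0,0,0],0.01],
    [[0,0.025,0],[0,0,0],0.01],
    [[0,0.025,0],[0,0,0],0.01]
  ],
  "grip_n": 15
}}

```text
time_s: 4.97
tool_pos: [0.5881, -0.1287, 0.1706]
eef_rot: [180.0, 0.0, 2.4]
contact_force: [-0.1, 0.8, -4.2]
finger_gap: 0.014
gripper_force: 15.1
```

{"method": "run_rows", "body": {
  "increments": [
    [[0,0.018,0],[0,0,0],0.01],
    [[0,0.004,0],[0,0,0],0.01],
    [[0,0,0],[0,0,0],0.01],
    [[0,0,0],[0,0,0],0.01]
  ],
  "grip_n": 15
}}

```text
time_s: 5.48
tool_pos: [0.5891, -0.1484, 0.1706]
eef_rot: [-180.0, 0.0, 2.4]
contact_force: [0.6, 0.3, -4.7]
finger_gap: 0.0139
gripper_force: 15.1
```

```bash
python3 - <<'E'
from h import *
from plant import read_camera
import cv2
a=read_camera("top");cv2.imwrite("pics/top1.png",a[:,:,::-1])
cv2.imwrite("pics/c3.png",cv2.resize(a[110:210,330:490,::-1],None,fx=5,fy=5,interpolation=cv2.INTER_CUBIC))
E
```

```text
(no output)
```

View pics/c3.png

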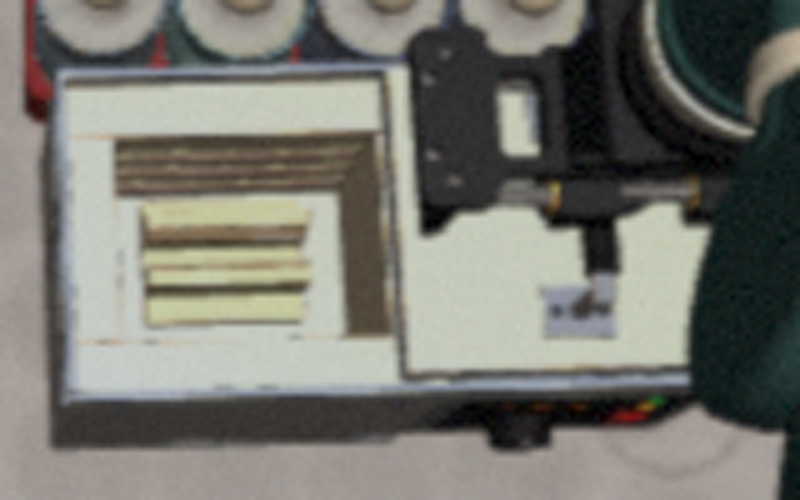

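The chamber is open: the buff setter is at crop ~(145–305, 205–325) and the lid's edge is just about flush with the mouth's right edge (~390). I'll push the lid gently on towards its stop.

{"method": "run_rows", "body": {
  "increments": [
    [[0,0.003,0],[0,0,0],0.01],
    [[0,0,0],[0,0,0],0.01],
    [[0,0,0],[0,0,0],0.01]
  ],
  "grip_n": 15
}}

```text
time_s: 5.9
tool_pos: [0.5893, -0.152, 0.1707]
eef_rot: [-180.0, -0.0, 2.4]
contact_force: [0.3, 0.8, -3.3]
finger_gap: 0.0144
gripper_force: 15.1
```

{"method": "run_rows", "body": {
  "increments": [
    [[0,0.003,0],[0,0,0],0.01],
    [[0,0,0],[0,0,0],0.01],
    [[0,0,0],[0,0,0],0.01]
  ],
  "grip_n": 15
}}

```text
time_s: 6.28
tool_pos: [0.5894, -0.1552, 0.1707]
eef_rot: [-180.0, 0.0, 2.4]
contact_force: [0.4, 0.2, -4.4]
finger_gap: 0.014
gripper_force: 15.1
```

```bash
python3 - <<'E'
from h import *
import cv2
a=cv2.imread("pics/top1.png"); S=8;ox,oy=330,120
im=cv2.resize(a[oy:oy+70,ox:ox+90],None,fx=S,fy=S,interpolation=cv2.INTER_CUBIC)
k=(.5816,-.0171,2.4)
g=[(.012+x,y,z) for y in(-.038,.038) for x,z in((-.01,.072),(.01,.072),(-.0055,.064),(.0055,.064),(.0055,.048))]
m=[(x,y,.134) for x in(-.046,.046) for y in(-.058,.058)]
for L,col in((g,(255,0,255)),(m,(255,0,0))):
    q=proj("top",w(k,L)); print(q.round(1).tolist())
    for p in q: cv2.drawMarker(im,tuple(((p-[ox,oy]+.5)*S).astype(int)),col,0,10,1)
cv2.imwrite("pics/c4.png",im)
E
```

```text
[[392.0, 162.4], [391.5, 154.1], [391.3, 161.5], [391.0, 156.9], [389.8, 158.8], [359.4, 163.2], [359.0, 154.9], [358.9, 162.2], [358.7, 157.7], [358.0, 159.5]]
[[407.9, 176.4], [354.1, 177.6], [405.2, 135.5], [352.4, 136.7]]
```

View pics/c4.png

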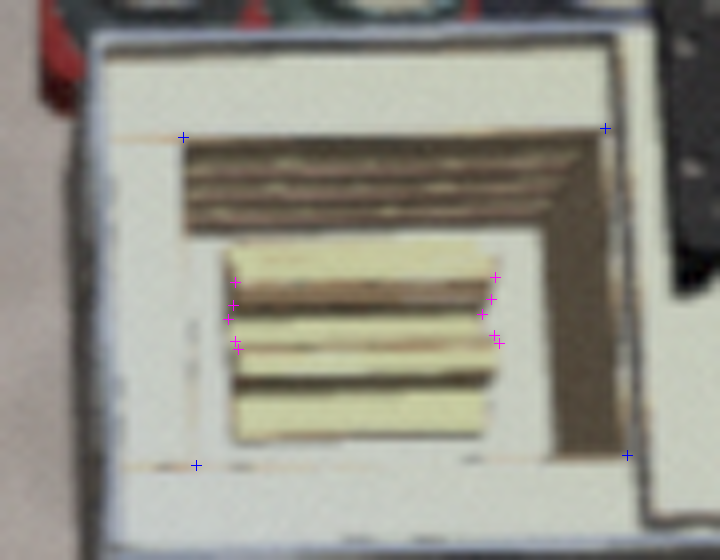

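Predicted mouth corners and groove edges lie within ~0.5 px (≈1 mm) of those seen, so the kiln pose holds, with the groove at ≈(0.594,-0.016). The lid has now travelled 138 mm. I'll release it and go to the tile, gripping it across its width near hole height so the gripper body stays above lid and rails when placing.

{"method": "run_rows", "body": {
  "increments": [
    [[0,0,0],[0,0,0],0.06],
    [[0,0,0],[0,0,0],0.06],
    [[0,0,0],[0,0,0],0.06],
    [[0,0,-0.02],[0,0,0],0.06],
    [[0,0,-0.05],[0,0,0],0.06]
  ]
}}

```text
time_s: 6.9
tool_pos: [0.5876, -0.1546, 0.2396]
eef_rot: [-179.9, 0.3, 2.4]
contact_force: [-0.9, 0.4, -0.3]
finger_gap: 0.0594
gripper_force: 0.0
```

{"method": "run_rows", "body": {
  "increments": [
    [[0,0,-0.05],[0,0,-10],0.06],
    [[0,0,0],[0,0,-10],0.06],
    [[0,0,0],[0,0,-1.1],0.06]
  ]
}}

```text
time_s: 7.28
tool_pos: [0.59, -0.1553, 0.2933]
eef_rot: [179.9, -0.1, 23.4]
contact_force: [-0.2, -0.2, 0.6]
finger_gap: 0.06
gripper_force: 0.0
```

```bash
python3 -c "
from h import *
goal((.4523,.1281,.29),23.5)"
```

```text
rot(tool) [ 0.13 -0.15 -0.05] then shift(tool) [-0.0133 -0.3148  0.0033]
```

{"method": "run_rows", "body": {
  "increments": [
    [[-0.0022,-0.0525,0],[0,0,0],0.06],
    [[-0.0022,-0.0525,0],[0,0,0],0.06],
    [[-0.0022,-0.0525,0],[0,0,0],0.06],
    [[-0.0022,-0.0525,0],[0,0,0],0.06],
    [[-0.0022,-0.0525,0],[0,0,0],0.06]
  ]
}}

```text
time_s: 7.9
tool_pos: [0.4732, 0.0825, 0.2903]
eef_rot: [-180.0, 0.1, 23.3]
contact_force: [1.4, 0.6, -0.2]
finger_gap: 0.06
gripper_force: 0.0
```

{"method": "run_rows", "body": {
  "increments": [
    [[-0.0022,-0.0525,0],[0,0,0],0.06],
    [[0,0,0.03],[0,0,0],0.06],
    [[0,0,0.03],[0,0,0],0.06],
    [[0,0,0],[0,0,0],0.06],
    [[0,0,0],[0,0,0],0.06]
  ]
}}

```text
time_s: 8.52
tool_pos: [0.452, 0.1284, 0.2315]
eef_rot: [180.0, -0.0, 23.4]
contact_force: [-0.4, -0.2, 0.6]
finger_gap: 0.0603
gripper_force: 0.0
```

```bash
python3 -c "
from h import *
goal((.4523,.1281,.129),23.5)"
```

```text
rot(tool) [ 0.   -0.02 -0.09] then shift(tool) [1.000e-04 4.000e-04 1.025e-01]
```

{"method": "run_rows", "body": {
  "increments": [
    [[0,0,0.05],[0,0,0],0.06],
    [[0,0,0.02],[0,0,0],0.06],
    [[0,0,0.02],[0,0,0],0.06],
    [[0,0,0.012],[0,0,0],0.06],
    [[0,0,0],[0,0,0],0.06]
  ]
}}

```text
time_s: 9.15
tool_pos: [0.4518, 0.1283, 0.1288]
eef_rot: [-180.0, 0.0, 23.5]
contact_force: [0.3, 0.2, 0.0]
finger_gap: 0.0599
gripper_force: 0.0
```

{"method": "run_rows", "body": {
  "increments": [
    [[0,0,0],[0,0,0],0.06],
    [[0,0,0],[0,0,0],0.05],
    [[0,0,0],[0,0,0],0.045],
    [[0,0,0],[0,0,0],0.042],
    [[0,0,0],[0,0,0],0.03]
  ],
  "grip_n": 10
}}

```text
time_s: 9.78
tool_pos: [0.4517, 0.1285, 0.1288]
eef_rot: [-180.0, -0.0, 23.5]
contact_force: [-0.2, 0.2, -0.7]
finger_gap: 0.0398
gripper_force: 10.0
```

{"method": "run_rows", "body": {
  "increments": [
    [[0,0,0],[0,0,0],0.03],
    [[0,0,0],[0,0,0],0.03]
  ],
  "grip_n": 10
}}

```text
time_s: 10.02
tool_pos: [0.4518, 0.1285, 0.1288]
eef_rot: [-180.0, -0.0, 23.5]
contact_force: [-0.5, 0.5, 0.5]
finger_gap: 0.0399
gripper_force: 10.0
```

```bash
python3 - <<'E'
from h import *
from plant import read_camera
import cv2
st=monitor.read_state(); print(st['tool_pos'],st['finger_gap'],st['gripper_force'])
a=read_camera("scene");b=read_camera("top")
f=lambda i:cv2.resize(i[:,:,::-1],None,fx=4,fy=4,interpolation=cv2.INTER_CUBIC)
cv2.imwrite("pics/g1.png",np.hstack([f(a[145:245,270:370]),f(b[165:265,260:360])]))
E
```

```text
[0.45177699 0.12853755 0.12882713] 0.039940118076712196 10.000032735988498
```

View pics/g1.png

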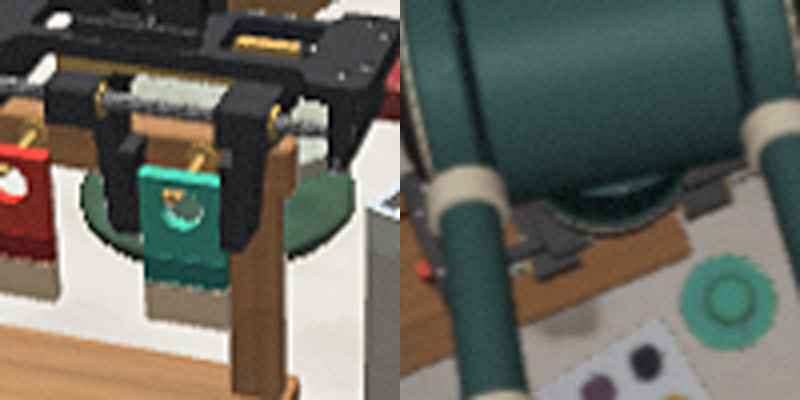

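The tile is held between the fingers on its edges (gap 39.9 mm), clear of the hook. I lift it 12 mm, then move it out along -x.

{"method": "run_rows", "body": {
  "increments": [
    [[0,0,0],[0,0,0],0.03],
    [[0,0,0],[0,0,0],0.03],
    [[0,0,-0.006],[0,0,0],0.03],
    [[0,0,-0.006],[0,0,0],0.03],
    [[0,0,0],[0,0,0],0.03]
  ],
  "grip_n": 25
}}

```text
time_s: 10.75
tool_pos: [0.4523, 0.1286, 0.1415]
eef_rot: [180.0, -0.1, 23.5]
contact_force: [-0.8, -0.5, -0.6]
finger_gap: 0.0394
gripper_force: 25.0
```

{"method": "run_rows", "body": {
  "increments": [
    [[0,0,0],[0,0,0],0.03],
    [[0,0,0],[0,0,0],0.03]
  ]
}}

```text
time_s: 11.0
tool_pos: [0.4515, 0.1284, 0.1405]
eef_rot: [-180.0, 0.0, 23.5]
contact_force: [-0.5, 0.3, 0.5]
finger_gap: 0.0393
gripper_force: 25.0
```

{"method": "run_rows", "body": {
  "increments": [
    [[-0.006,0,0],[0,0,0],0.03],
    [[-0.01,0,0],[0,0,0],0.03],
    [[-0.01,0,0],[0,0,0],0.03],
    [[-0.012,0,0],[0,0,0],0.03],
    [[-0.012,0,0],[0,0,0],0.03]
  ]
}}

```text
time_s: 11.62
tool_pos: [0.4049, 0.1082, 0.1407]
eef_rot: [180.0, 0.0, 23.5]
contact_force: [-0.2, 0.3, -0.2]
finger_gap: 0.0398
gripper_force: 25.0
```

{"method": "run_rows", "body": {
  "increments": [
    [[0,0,0],[0,0,0],0.03],
    [[0,0,-0.03],[0,0,0],0.03],
    [[0,0,-0.05],[0,0,0],0.03],
    [[0,0,-0.05],[0,0,0],0.03],
    [[0,0,0],[0,0,0],0.03]
  ]
}}

```text
time_s: 12.25
tool_pos: [0.4091, 0.1092, 0.276]
eef_rot: [179.9, -0.6, 23.5]
contact_force: [-0.5, -0.6, -1.0]
finger_gap: 0.0395
gripper_force: 25.0
```

{"method": "run_rows", "body": {
  "increments": [
    [[0,0,0],[0,0,10],0.03],
    [[0,0,0],[0,0,10],0.03],
    [[0,0,0],[0,0,1.1],0.03],
    [[0,0,0],[0,0,0],0.03]
  ]
}}

```text
time_s: 12.75
tool_pos: [0.4056, 0.1085, 0.2699]
eef_rot: [180.0, 0.1, 2.5]
contact_force: [-0.1, -0.1, -1.3]
finger_gap: 0.0397
gripper_force: 25.0
```

```bash
python3 - <<'E'
from h import *
from plant import read_camera
import cv2
t=w((.5821,-.0165,2.4),(.012,.004,.17))[0]; print(t); goal((t[0],t[1],.27),2.4)
a=read_camera("scene");cv2.imwrite("pics/g2.png",cv2.resize(a[60:260,230:430,::-1],None,fx=3,fy=3,interpolation=cv2.INTER_CUBIC))
E
```

```text
[ 0.59392197 -0.012001    0.17      ]
rot(tool) [0.01 0.07 0.14] then shift(tool) [ 1.831e-01  1.283e-01 -1.000e-04]
```

View pics/g2.png

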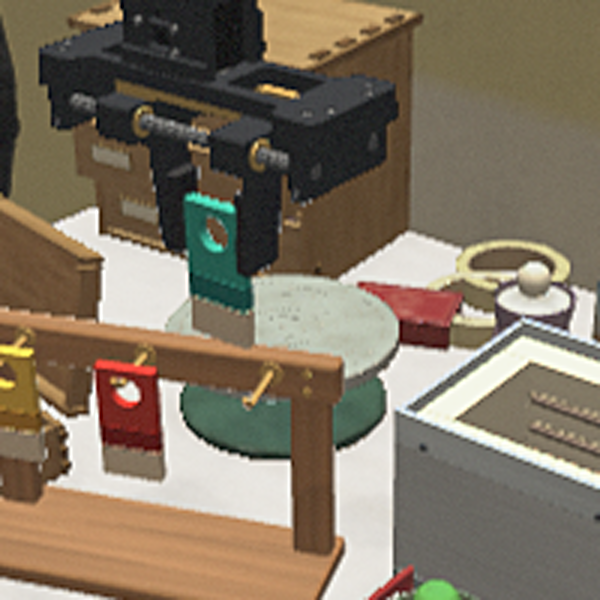

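Tile cleanly off the hook and upright in the fingers; red and yellow still hang. Now over the groove.

{"method": "run_rows", "body": {
  "increments": [
    [[0.0458,0.0321,0],[0,0,0],0.03],
    [[0.0458,0.0321,0],[0,0,0],0.03],
    [[0.0458,0.0321,0],[0,0,0],0.03],
    [[0.0457,0.032,0],[0,0,0.1],0.03],
    [[0,0,0],[0,0,0],0.03]
  ]
}}

```text
time_s: 13.42
tool_pos: [0.5964, -0.0141, 0.2691]
eef_rot: [180.0, 0.1, 2.2]
contact_force: [-0.8, 0.7, -0.6]
finger_gap: 0.0394
gripper_force: 25.0
```

{"method": "run_rows", "body": {
  "increments": [
    [[0,0,0.03],[0,0,0],0.03],
    [[0,0,0.03],[0,0,0],0.03],
    [[0,0,0.03],[0,0,0],0.03],
    [[0,0,0],[0,0,0],0.03],
    [[0,0,0],[0,0,0],0.03]
  ]
}}

```text
time_s: 14.05
tool_pos: [0.5943, -0.0116, 0.1819]
eef_rot: [-180.0, -0.1, 2.3]
contact_force: [-0.1, 0.2, 0.5]
finger_gap: 0.04
gripper_force: 25.0
```

```bash
python3 - <<'E'
from h import *
from plant import read_camera
import cv2
goal((.5939,-.012,.13),2.4)
a=read_camera("top");S=4
im=cv2.resize(a[100:220,330:490,::-1],None,fx=S,fy=S,interpolation=cv2.INTER_CUBIC)
b=read_camera("scene"); im2=cv2.resize(b[140:260,350:450,::-1],None,fx=S,fy=S,interpolation=cv2.INTER_CUBIC)[:, :160*S]
p=monitor.read_state()['tool_pos']
q=proj("scene",w((p[0],p[1],2.4),[(-.004,y,p[2]-.049+z) for y in(-.02,.02) for z in(.0,.08)])); print(q.round(1).tolist())
for u in q: cv2.drawMarker(im2,tuple(((u-[350,140]+.5)*S).astype(int)),(255,0,255),0,10,1)
cv2.imwrite("pics/g3.png",np.hstack([im[:,:400],im2]))
E
```

```text
rot(tool) [-0.   -0.07 -0.05] then shift(tool) [-0.0004  0.0004  0.0519]
[[431.2, 198.3], [435.1, 159.5], [412.2, 191.5], [415.2, 153.4]]
```

View pics/g3.png

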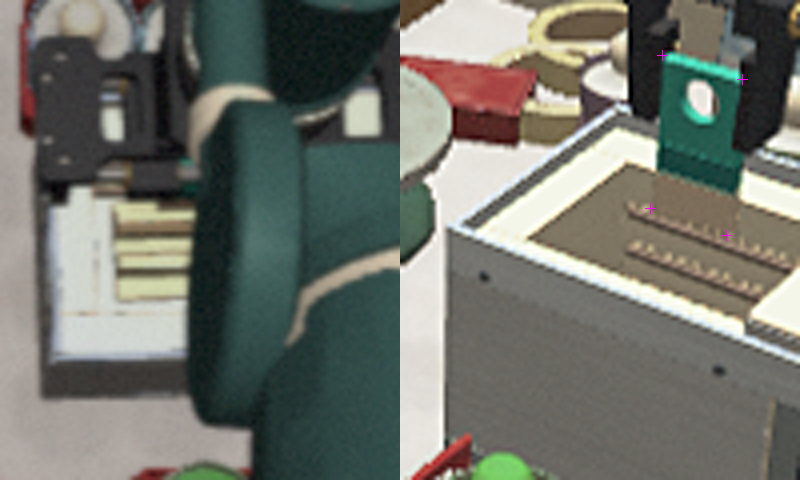

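Tile markers agree with the view to ~1 px, and the tile is upright over the setter. Lowering it slowly now.

{"method": "run_rows", "body": {
  "increments": [
    [[0,0,0.02],[0,0,0],0.03],
    [[0,0,0.02],[0,0,0],0.03],
    [[0,0,0.014],[0,0,0],0.03],
    [[0,0,0],[0,0,0],0.03],
    [[0,0,0],[0,0,0],0.03]
  ]
}}

```text
time_s: 14.78
tool_pos: [0.5944, -0.012, 0.1267]
eef_rot: [-180.0, 0.0, 2.3]
contact_force: [0.1, 0.3, 0.3]
finger_gap: 0.0394
gripper_force: 25.0
```

{"method": "run_rows", "body": {
  "increments": [
    [[0,0,0.005],[0,0,0],0.03],
    [[0,0,0.005],[0,0,0],0.03],
    [[0,0,0.003],[0,0,0],0.03],
    [[0,0,0],[0,0,0],0.03],
    [[0,0,0],[0,0,0],0.03]
  ]
}}

```text
time_s: 15.4
tool_pos: [0.5942, -0.012, 0.1138]
eef_rot: [180.0, -0.0, 2.3]
contact_force: [-0.2, -0.1, -0.3]
finger_gap: 0.0395
gripper_force: 25.0
```

```bash
python3 -c "
from h import *
goal((.5939,-.012,.097),2.4)"
```

```text
rot(tool) [ 0.   -0.01 -0.1 ] then shift(tool) [-0.0003  0.      0.0168]
```

{"method": "run_rows", "body": {
  "increments": [
    [[0,0,0.003],[0,0,0],0.03],
    [[0,0,0.003],[0,0,0],0.03],
    [[0,0,0],[0,0,0],0.03],
    [[0,0,0],[0,0,0],0.03]
  ]
}}

```text
time_s: 15.9
tool_pos: [0.5939, -0.012, 0.1074]
eef_rot: [-180.0, 0.0, 2.3]
contact_force: [-0.7, -0.6, -1.7]
finger_gap: 0.04
gripper_force: 25.0
```

{"method": "run_rows", "body": {
  "increments": [
    [[0,0,0.003],[0,0,0],0.03],
    [[0,0,0.003],[0,0,0],0.03],
    [[0,0,0],[0,0,0],0.03],
    [[0,0,0],[0,0,0],0.03]
  ]
}}

```text
time_s: 16.4
tool_pos: [0.5939, -0.012, 0.1014]
eef_rot: [-180.0, 0.0, 2.3]
contact_force: [-1.8, 0.4, -0.7]
finger_gap: 0.0395
gripper_force: 25.0
```

Inside the straight part of the groove with little side force; down to the floor.

{"method": "run_rows", "body": {
  "increments": [
    [[0,0,0.002],[0,0,0],0.03],
    [[0,0,0.001],[0,0,0],0.03],
    [[0,0,0],[0,0,0],0.03],
    [[0,0,0],[0,0,0],0.03]
  ]
}}

```text
time_s: 16.9
tool_pos: [0.594, -0.012, 0.0986]
eef_rot: [-180.0, 0.0, 2.3]
contact_force: [-2.4, 0.5, -0.8]
finger_gap: 0.0398
gripper_force: 25.0
```

{"method": "run_rows", "body": {
  "increments": [
    [[0,0,0.001],[0,0,0],0.03],
    [[0,0,0],[0,0,0],0.03],
    [[0,0,0],[0,0,0],0.03]
  ]
}}

```text
time_s: 17.27
tool_pos: [0.5941, -0.012, 0.0977]
eef_rot: [180.0, 0.0, 2.3]
contact_force: [-2.6, -0.2, -0.2]
finger_gap: 0.0395
gripper_force: 25.0
```

{"method": "run_rows", "body": {
  "increments": [
    [[0,0,0.001],[0,0,0],0.03],
    [[0,0,0],[0,0,0],0.03],
    [[0,0,0],[0,0,0],0.03]
  ]
}}

```text
time_s: 17.65
tool_pos: [0.5942, -0.012, 0.0969]
eef_rot: [180.0, -0.0, 2.3]
contact_force: [-3.6, -0.4, 1.7]
finger_gap: 0.0396
gripper_force: 25.0
```

{"method": "run_rows", "body": {
  "increments": [
    [[-0.001,0,0.001],[0,0,0],0.03],
    [[0,0,0],[0,0,0],0.03],
    [[0,0,0],[0,0,0],0.03]
  ]
}}

```text
time_s: 18.02
tool_pos: [0.5941, -0.0121, 0.0968]
eef_rot: [180.0, -0.1, 2.3]
contact_force: [-2.1, 0.5, 5.6]
finger_gap: 0.0396
gripper_force: 25.0
```

{"method": "run_rows", "body": {
  "increments": [
    [[0,0,0.001],[0,0,0],0.03],
    [[0,0,0],[0,0,0],0.03],
    [[0,0,0],[0,0,0],0.03]
  ]
}}

```text
time_s: 18.4
tool_pos: [0.5944, -0.0121, 0.0967]
eef_rot: [180.0, -0.1, 2.3]
contact_force: [-5.1, 0.7, 10.3]
finger_gap: 0.0397
gripper_force: 25.0
```

Floor reached at TCP 0.0967 (expected ≈0.097), with upward force rising. Ease off the preload, release and rise.

{"method": "run_rows", "body": {
  "increments": [
    [[0,0,-0.0015],[0,0,0],0.03],
    [[0,0,0],[0,0,0],0.03],
    [[0,0,0],[0,0,0],0.045],
    [[0,0,0],[0,0,0],0.054],
    [[0,0,0],[0,0,0],0.056]
  ]
}}

```text
time_s: 19.02
tool_pos: [0.5932, -0.012, 0.0959]
eef_rot: [-180.0, 0.0, 2.3]
contact_force: [0.6, 0.1, -0.4]
finger_gap: 0.056
gripper_force: 0.0
```

{"method": "run_rows", "body": {
  "increments": [
    [[0,0,0],[0,0,0],0.056],
    [[0,0,-0.01],[0,0,0],0.056],
    [[0,0,-0.02],[0,0,0],0.056],
    [[0,0,-0.03],[0,0,0],0.056],
    [[0,0,-0.05],[0,0,0],0.056]
  ]
}}

```text
time_s: 19.65
tool_pos: [0.5921, -0.012, 0.2071]
eef_rot: [-180.0, 0.1, 2.3]
contact_force: [0.4, 0.6, -0.2]
finger_gap: 0.056
gripper_force: 0.0
```

{"method": "run_rows", "body": {
  "increments": [
    [[0,0,-0.05],[0,0,0],0.056],
    [[0,0.05,0],[0,0,0],0.056],
    [[0,0.05,0],[0,0,0],0.056],
    [[0,0.04,0],[0,0,0],0.056],
    [[0,0,0],[0,0,0],0.056]
  ]
}}

```text
time_s: 20.27
tool_pos: [0.599, -0.1547, 0.2581]
eef_rot: [179.9, -0.1, 2.1]
contact_force: [0.5, 0.8, 0.1]
finger_gap: 0.0558
gripper_force: 0.0
```

```bash
python3 - <<'E'
from h import *
from plant import read_camera
import cv2
goal((.5894,-.1552,.1707),2.4)
a=read_camera("top");S=4
im=cv2.resize(a[110:210,330:430,::-1],None,fx=S,fy=S,interpolation=cv2.INTER_CUBIC)
b=read_camera("scene"); im2=cv2.resize(b[140:240,350:450,::-1],None,fx=S,fy=S,interpolation=cv2.INTER_CUBIC)
cv2.imwrite("pics/g4.png",np.hstack([im,im2]))
E
```

```text
rot(tool) [ 0.07 -0.13 -0.31] then shift(tool) [-0.0097  0.0001  0.0874]
```

View pics/g4.png

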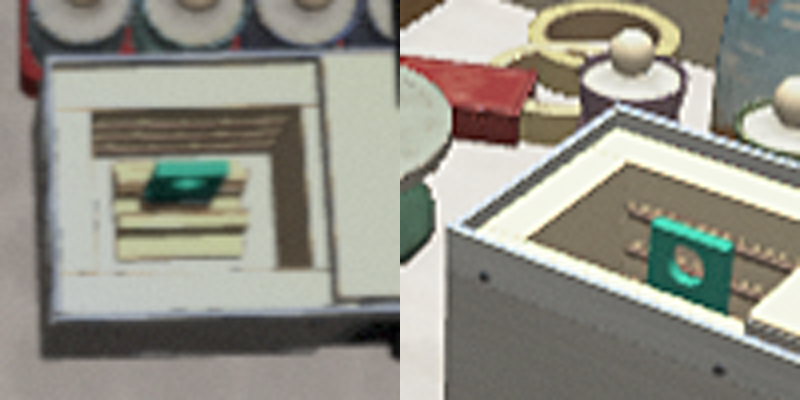

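The tile stands upright in the groove below the rim. That was my 11th picture, one over the limit of 10, so I'll view no more and rely on measurements. Regrasp the handle.

{"method": "run_rows", "body": {
  "increments": [
    [[-0.0097,0,0.02],[0,0,-0.3],0.056],
    [[0,0,0.03],[0,0,0],0.056],
    [[0,0,0.025],[0,0,0],0.056],
    [[0,0,0.011],[0,0,0],0.056],
    [[0,0,0],[0,0,0],0.056]
  ]
}}

```text
time_s: 21.0
tool_pos: [0.5888, -0.1513, 0.1699]
eef_rot: [-180.0, 0.1, 2.7]
contact_force: [-0.6, -0.1, -0.4]
finger_gap: 0.0559
gripper_force: 0.0
```

{"method": "run_rows", "body": {
  "increments": [
    [[0,0,0],[0,0,0],0.03],
    [[0,0,0],[0,0,0],0.01],
    [[0,0,0],[0,0,0],0.01],
    [[0,0,0],[0,0,0],0.01],
    [[0,0,0],[0,0,0],0.01]
  ],
  "grip_n": 15
}}

```text
time_s: 21.62
tool_pos: [0.5893, -0.153, 0.1706]
eef_rot: [179.9, -0.0, 2.6]
contact_force: [-0.0, -1.9, 1.7]
finger_gap: 0.0139
gripper_force: 15.0
```

```bash
python3 -c "
from h import *
goal((.5832,-.0113,.1707),2.4)"
```

```text
rot(tool) [ 0.07 -0.04  0.19] then shift(tool) [-2.000e-04 -1.419e-01 -1.000e-04]
```

{"method": "run_rows", "body": {
  "increments": [
    [[0,-0.01,0],[0,0,0.2],0.01],
    [[0,-0.025,0],[0,0,0],0.01],
    [[0,-0.025,0],[0,0,0],0.01],
    [[0,-0.025,0],[0,0,0],0.01],
    [[0,-0.025,0],[0,0,0],0.01]
  ],
  "grip_n": 15
}}

```text
time_s: 22.25
tool_pos: [0.5845, -0.0418, 0.1706]
eef_rot: [180.0, -0.0, 2.4]
contact_force: [0.6, -3.3, 0.8]
finger_gap: 0.0139
gripper_force: 15.0
```

{"method": "run_rows", "body": {
  "increments": [
    [[0,-0.02,0],[0,0,0],0.01],
    [[0,-0.005,0],[0,0,0],0.01],
    [[0,0,0],[0,0,0],0.01],
    [[0,0,0],[0,0,0],0.01]
  ]
}}

```text
time_s: 22.75
tool_pos: [0.5835, -0.0163, 0.1706]
eef_rot: [-179.8, -0.0, 2.4]
contact_force: [-0.4, 4.6, 4.8]
finger_gap: 0.0142
gripper_force: 14.9
```

{"method": "run_rows", "body": {
  "increments": [
    [[0,-0.003,0],[0,0,0],0.01],
    [[0,0,0],[0,0,0],0.01],
    [[0,0,0],[0,0,0],0.01]
  ]
}}

```text
time_s: 23.12
tool_pos: [0.5835, -0.0158, 0.1706]
eef_rot: [179.9, -0.0, 2.4]
contact_force: [0.5, -3.9, 5.5]
finger_gap: 0.014
gripper_force: 14.9
```

{"method": "run_rows", "body": {
  "increments": [
    [[0,-0.002,0],[0,0,0],0.01],
    [[0,0,0],[0,0,0],0.01],
    [[0,0,0],[0,0,0],0.01]
  ]
}}

```text
time_s: 23.5
tool_pos: [0.5836, -0.0141, 0.1706]
eef_rot: [179.9, -0.0, 2.4]
contact_force: [0.0, -4.9, 4.0]
finger_gap: 0.0139
gripper_force: 14.9
```

{"method": "run_rows", "body": {
  "increments": [
    [[0,-0.002,0],[0,0,0],0.01],
    [[0,0,0],[0,0,0],0.01],
    [[0,0,0],[0,0,0],0.01]
  ]
}}

```text
time_s: 23.88
tool_pos: [0.5836, -0.0119, 0.1705]
eef_rot: [179.9, -0.1, 2.4]
contact_force: [-0.3, -5.7, 4.8]
finger_gap: 0.0145
gripper_force: 14.9
```

{"method": "run_rows", "body": {
  "increments": [
    [[0,-0.002,0],[0,0,0],0.01],
    [[0,0,0],[0,0,0],0.01],
    [[0,0,0],[0,0,0],0.01]
  ]
}}

```text
time_s: 24.25
tool_pos: [0.5837, -0.0101, 0.1706]
eef_rot: [179.9, -0.1, 2.4]
contact_force: [-0.0, -5.9, 5.5]
finger_gap: 0.0143
gripper_force: 14.9
```

{"method": "run_rows", "body": {
  "increments": [
    [[0,-0.002,0],[0,0,0],0.01],
    [[0,0,0],[0,0,0],0.01],
    [[0,0,0],[0,0,0],0.01]
  ]
}}

```text
time_s: 24.62
tool_pos: [0.5836, -0.01, 0.1706]
eef_rot: [179.7, -0.1, 2.4]
contact_force: [0.5, -12.5, 3.5]
finger_gap: 0.0143
gripper_force: 14.9
```

Force climbs and motion stops at y = -0.010 (predicted shut position -0.0105). One last nudge, then release and withdraw.

{"method": "run_rows", "body": {
  "increments": [
    [[0,-0.001,0],[0,0,0],0.01],
    [[0,0,0],[0,0,0],0.01],
    [[0,0,0],[0,0,0],0.06],
    [[0,0,0],[0,0,0],0.06],
    [[0,0,0],[0,0,0],0.06]
  ]
}}

```text
time_s: 25.25
tool_pos: [0.5822, -0.005, 0.1693]
eef_rot: [-179.9, 0.1, 2.4]
contact_force: [0.3, 0.7, 0.2]
finger_gap: 0.0423
gripper_force: 0.0
```

{"method": "run_rows", "body": {
  "increments": [
    [[0,0,-0.02],[0,0,0],0.06],
    [[0,0,-0.05],[0,0,0],0.06],
    [[0,0,-0.05],[0,0,0],0.06],
    [[0,0.05,-0.03],[0,0,0],0.06],
    [[0,0.05,0],[0,0,0],0.06]
  ]
}}

```text
time_s: 25.88
tool_pos: [0.5893, -0.1059, 0.3266]
eef_rot: [179.9, -0.5, 2.5]
contact_force: [0.3, 0.1, -0.3]
finger_gap: 0.0602
gripper_force: 0.0
```

{"method": "run_rows", "body": {
  "increments": [
    [[-0.02,0.055,0],[0,0,0],0.06],
    [[-0.02,0.055,0],[0,0,0],0.06],
    [[-0.02,0.055,0],[0,0,0],0.06],
    [[0,0,0],[0,0,0],0.06],
    [[0,0,0],[0,0,0],0.06]
  ]
}}

```text
time_s: 26.5
tool_pos: [0.5343, -0.2725, 0.3213]
eef_rot: [-180.0, -0.1, 2.4]
contact_force: [0.1, -0.6, -0.4]
finger_gap: 0.0598
gripper_force: 0.0
```

```bash
python3 - <<'E'
from h import *
from plant import read_camera
import cv2
a=read_camera("top"); cv2.imwrite("pics/end.png",a[:,:,::-1])
b=cv2.imread("pics/top0.png")
def blob(i,lo,hi,r): # r=rows,cols window
    m=cv2.inRange(cv2.cvtColor(i,cv2.COLOR_BGR2HSV)[r[0]:r[1],r[2]:r[3]],lo,hi); y,x=np.nonzero(m); return len(x),(x.mean()+r[2]).round(1) if len(x) else 0,(y.mean()+r[0]).round(1) if len(x) else 0
e=cv2.imread("pics/end.png")
for i in(b,e):
    print("black bar",blob(i,(0,0,0),(180,255,50),(130,168,375,392)),"red",blob(i,(0,130,100),(8,255,255),(215,245,260,290)),"yellow",blob(i,(24,150,120),(34,255,255),(235,258,220,250)))
    print("lid right edge row155",i[155,410:424,0].tolist())
k=(.582,-.0165,2.4)
print("bar pred shut(+6)",proj("top",w(k,(0,.006,.188))),"handle ends",proj("top",w(k,[(0,-.067,.154)])))
E
```

```text
black bar (184, np.float64(384.2), np.float64(148.4)) red (100, np.float64(273.1), np.float64(228.8)) yellow (18, np.float64(234.9), np.float64(246.2))
lid right edge row155 [168, 169, 169, 169, 170, 164, 160, 137, 92, 105, 109, 106, 109, 110]
black bar (186, np.float64(380.9), np.float64(147.9)) red (98, np.float64(273.0), np.float64(228.8)) yellow (24, np.float64(234.7), np.float64(246.0))
lid right edge row155 [171, 166, 160, 159, 167, 168, 166, 138, 93, 105, 108, 109, 110, 112]
bar pred shut(+6) [[380.81299383 148.98999734]] handle ends [[412.52809835 152.89174482]]
```

The bar is at column 380.9 (380.8 predicted for fully shut), and the red and yellow tiles are unmoved. Handing in.

```bash
python3 -c "
from plant import workorder
print(workorder.hand_in())"
```

```text
the job is handed in; nothing more can be done
None
```

The job is handed in at about 26.5 s: the turquoise tile stands upright on the groove floor, the lid is shut against its end stop, and red and yellow still hang; I viewed 11 pictures, one over the limit of 10.

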